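Load the spring magazine, hook its cover shut and pin it

TASK

Load every dark walnut blank lying on the bench flat into the green spring magazine, pressing the lift down each time until the blank lies below the rim. Then close the yellow cover: hook its straight edge under the lip on the magazine's near end while the tongue end is still raised, turn it down flat so the tongue lies between the two eyes, and push the red-handled pin from the right through both eyes, over the tongue, up to its handle. Leave the tape measure, sanding block, tape roll and screw carton where they are.

Things in the scene. Friction and masses are not known exactly. Their poses are not given: they have to be found in the camera images.
- magazine: green spring magazine fixed to the bench, footprint 148 x 90 mm. Origin: on the bench under the centre of its well; x runs from the lip end (nearest the robot) to the eye end, y to the left, z up. Flat rim and end ledges at z = 114 mm, from x = -57 to 76. See rim, lip_edge and the eyes for the rest
- rim (a point): centre of the well's mouth, magazine frame (0, 0, 114) mm. Well 76 (x) x 56 (y) mm inside; end walls 6 mm thick; corner guides at y = 28..34 and -34..-28 mm reach to 28 mm from the centre line in x, so both long sides are open over 56 mm for the fingers
- lift (a joint): how far the orange sprung platform is pushed down, m: 0 (its 70 x 50 mm top 6 mm below the rim) to 0.086. Spring 38 N/m, preload 1.5 N, friction brake 1.4 N: blanks do not sink it by their weight but must be pushed (1 to 5 N); with n blanks it stays where pushed, down to about 23 mm x n, and springs back from deeper
- lip_edge (a point): middle of the lip's lower edge, magazine frame (-41, 0, 129) mm. The lip hangs over the near ledge: slot 15 mm high (z = 114..129), 16 mm deep (x = -57..-41, closed at the back), 68 mm wide (y); top of the lip z = 134
- eye_right (a point): centre of the 15 mm round hole in the right eye lug: magazine frame (60, -27, 132) mm; hole axis along the magazine's y. Both lugs stand on the far ledge, x = 47..73, 6 mm thick (y = 24..30 either side), up to z = 146; gap between them 48 mm
- eye_left (a point): centre of the 15 mm round hole in the left eye lug: magazine frame (60, 27, 132) mm
- cover: yellow cover, 0.25 kg, lying grip up. Origin: underside, centre of its main plate 99 (x) x 62 (y) x 6 mm; a tongue 34 mm wide, also 6 mm thick, goes on to x = 81.5. Black grip bar 14 (x) x 50 (y) mm centred at x = 8, y = 0, z = 6 to 51 mm. Closed, its axes run along the magazine's and its origin is at about magazine (-5.5, 0, 114) mm
- hook_edge (a point): middle of the lower straight edge of the cover, opposite the tongue: cover frame (-49.5, 0, 0) mm
- tongue_end (a point): middle of the lower edge of the tongue's end: cover frame (81.5, 0, 0) mm
- pin: locking pin, 0.12 kg, lying on its handle: red square handle 50 (x) x 24 x 24 mm, and a 10 mm steel rod along +x, 78 mm long, with its last 10 mm tapering to 3.6 mm. Origin: underside of the handle at its centre; the rod's axis is at z = 12 mm of this frame
- pin_tip (a point): tip of the rod: pin frame (103, 0, 12) mm
- pin_neck (a point): where the rod leaves the handle: pin frame (25, 0, 12) mm
- blank_1: dark walnut blank, 50 (x) x 70 (y) x 20 (z) mm, 0.1 kg; origin: centre of its underside. In the well its 70 mm side runs along the magazine's x. Three or four of the four are present
- blank_2: dark walnut blank, 50 (x) x 70 (y) x 20 (z) mm, 0.1 kg; origin: centre of its underside. In the well its 70 mm side runs along the magazine's x. Three or four of the four are present
- blank_3: dark walnut blank, 50 (x) x 70 (y) x 20 (z) mm, 0.1 kg; origin: centre of its underside. In the well its 70 mm side runs along the magazine's x. Three or four of the four are present
- blank_4: dark walnut blank, 50 (x) x 70 (y) x 20 (z) mm, 0.1 kg; origin: centre of its underside. In the well its 70 mm side runs along the magazine's x. Three or four of the four are present
- tape: yellow tape measure, bystander, 74 x 100 x 37 mm, origin underside centre
- sander: wooden sanding block, bystander, 67 x 112 x 32 mm, origin underside centre
- roll: roll of masking tape lying flat, bystander, 100 mm across, 25 mm high, origin underside centre
- carton: small carton of screws, bystander, 56 x 85 x 46 mm, origin underside centre

How it is judged:
By the outcome, as a careful person would: the job done as asked, in the order asked, and still so for the second after the job is handed in, with the robot touching nothing.
Of blank_1, blank_2, blank_3, blank_4 only 3 to 4 are there at a start; the rules pass over those that are not, and their reading is None.
At some moment in a run one of blank_1, blank_2, blank_3, blank_4, pin, cover may be knocked a few centimetres aside while the robot is not near it.
Once in a run the grip may slacken for a moment while it holds something.
It also fails if it takes over 210 s, if anything falls off the work surface, if the arm or the gripper's body presses on something with over 40 N, if the wrist force passes 120 N, or if a joint passes its speed limit or range.

ROBOT

A 6-joint arm with a two-finger parallel gripper is mounted at the origin on a cart in front of the work surface, level with it; the furniture and walls round the work are solid. World frame = base frame: x ahead of the robot, y to its left, z up, the work surface at z = 0. Lengths are in mm, angles in rad, forces in N, time in s.
With the tool pointing down it reaches from about 300 to 775 mm from the base axis. Payload 14.6 kg.
Tool frame: the origin (TCP) lies at the very end of the fingers, on their centre line; the grasp point (between the pads) lies 19 mm behind it (grip_point_offset is the distance from the TCP to the grasp point, in mm); z points along the fingers, y is the line along which they close (so a half turn about z gives the same grasp; the last joint's range is limited). The gripper opens to 94 mm and grips with 3 to 60 N. Pads are 16 mm wide; open, the fingers measure 119 mm over their backs; the gripper's body (75 mm by 177 mm) begins 78 mm behind the grasp point.
Start: joints at [-1.313, 0.3, 1.521, -0, 1.321, -0.067], TCP at [175.508, -521.235, 205.446] pointing down, gripper open.
Joint ranges: [-3.03, 3.03], [-0.79, 2.21], [0.23, 2.52], [-1.04, 4.18], [0, 3.07], [-2.55, 2.55]. Speed limits (rad/s): [2.22, 2.22, 2.57, 3.14, 3.14, 3.14].

INTERFACE

Orientations are given as [roll, pitch, yaw] about the fixed x, y, z axes, in that order (R = Rz(yaw) Ry(pitch) Rx(roll)).
In Python, from cell import read_state, camera, camera_info, sign_off, grip_point_offset gives the robot as it stands.
- The arm moves only by the shell command python3 -m handwheel 'ROWS' [FORCE]. ROWS is text: rows parted by semicolons, each of 5 numbers parted by spaces: the shift along the world's x, y, z in units of 40 mm (1.0 is 40 mm), then the turn about the world's z in units of 5 degrees (1.0 is 5 degrees), then the closure, from 0 (fully open) to 1 (shut). In form: dx dy dz yaw gripper; .... A call has 1 to 12 rows; each row shifts and turns the commanded pose from where the row before left it; what a row does not reach is not made up. A row lasts 1/12 s, in which the tool goes at most 41.7 mm and 7.16 degrees, less where a joint would pass 70% of its speed; a pose out of reach is approached as far as the arm can. A call is refused whole if a number of a shift passes 1 or a number of a turn 1, either way. A call with a gripper value outside its range is refused whole. The fingers move at their own pace and stop on an object; FORCE is the grip in N (left out, the last holds). Time passes only in rows, so rows that do not move let the fingers close. It gives the time, the measured TCP pose, the force, the opening and the grip force at its end, in the units of the state.
- read_state(): the state, without advancing time (a new reading comes with each control period).
- camera(name): name is "scene" or "top" or "wrist"; returns (picture, depth): 384x512x3 uint8, red, green, blue; 384x512 float32, mm along the optical axis (not along the pixel's ray), 0 where there is no reading.
- camera_info(name): a dict with "intrinsics" (3x3 intrinsics, pixels), "world_from_camera" (4x4, takes a point from camera to world coordinates). Camera axes: x right, y down, z forward; pixel columns grow to the right and rows downward; lengths in mm; the calibration is good to about 2 mm. A picture is of the moment at which its call begins: read the wrist's pose just before it. camera_info takes no time and is no camera call; for the wrist camera it gives the pose at the moment of the call.
- sign_off(): hands the job in; it is judged then, once.
The state is a dict: "clock": time; "joints": joint angles; "qd": joint speeds; "effort": joint torques, N m; "eef_pos": TCP position; "eef_rot": TCP orientation; "wrist_force": force on the tool from outside, world axes, zero at the start; "moment": the same for the moment, N m; "finger_gap": finger opening in mm; "finger_force": force on a finger pad.
Only numpy, scipy, OpenCV 4.12 (cv2) and the standard library are available. Lean on these libraries where they do the work, as an engineer would, in place of code of your own. Each camera call takes 0.05 s, during which the arm holds its last target. There are 200 camera calls.

## Working session

There is one attempt and no reset: what is moved stays moved. The work goes in short steps, Python scripts to look and compute and a shell command to move; the robot and the scene stay as the last step left them, time stands still between calls to the robot, and variables do not carry over. Pictures are saved under pics/ and viewed, at most 14 in all, crops included, and the job is handed in when it is done.

```bash
ls; mkdir -p pics
cat > h.py <<'E'
import numpy as np,cv2,json
from cell import *
def grab(name,fn=None):
    inf=camera_info(name); p,d=camera(name)
    if fn: cv2.imwrite('pics/'+fn,cv2.cvtColor(p,cv2.COLOR_RGB2BGR))
    return p,d,np.array(inf['intrinsics']),np.array(inf['world_from_camera'])
def world(d,K,T):
    v,u=np.mgrid[:d.shape[0],:d.shape[1]]
    P=np.stack([(u-K[0,2])/K[0,0]*d,(v-K[1,2])/K[1,1]*d,d],-1)
    return P@T[:3,:3].T+T[:3,3]
E
python3 - <<'E'
from h import *
for n in('top','scene'):
    p,d,K,T=grab(n,n+'0.png'); np.savez(n+'0',p=p,d=d,K=K,T=T); print(n,K[0,0],T.round(2).tolist())
s=read_state(); print(s['eef_pos'],s['eef_rot'],s['finger_gap'],grip_point_offset)
E
```

```text
pics
top 389.8328688165982 [[0.02, -0.99, 0.12, 302.52], [-1.0, -0.02, 0.02, -7.97], [-0.02, -0.12, -0.99, 1393.01], [0.0, 0.0, 0.0, 1.0]]
scene 375.6931713359392 [[-0.64, -0.39, 0.66, -496.42], [-0.76, 0.35, -0.54, 784.69], [-0.02, -0.85, -0.52, 865.44], [0.0, 0.0, 0.0, 1.0]]
[ 175.44667908 -521.02801486  204.96187437] [-3.14060795e+00 -6.33477618e-05  3.24774536e-01] 94.07361292584238 18.8
```

View pics/top0.png

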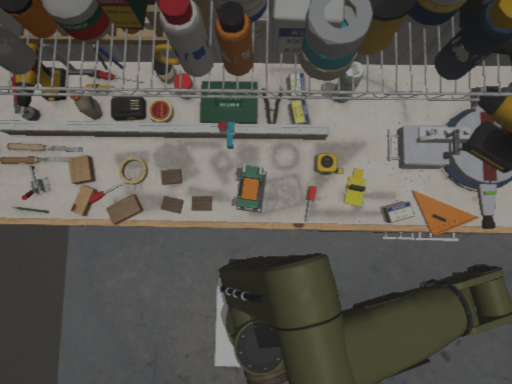

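View pics/scene0.png

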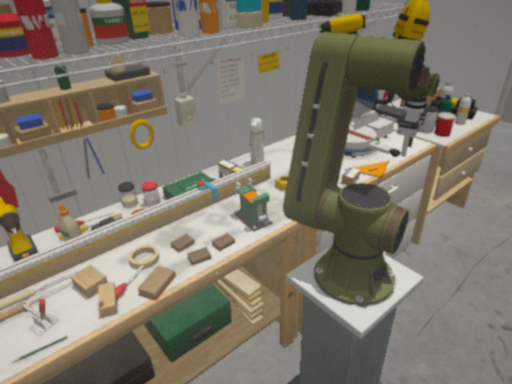

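```bash
cat > top.py <<'E'
from h import *
import sys
def segs(p,d,K,T,zmin=8):
    W=world(d,K,T); hsv=cv2.cvtColor(p,cv2.COLOR_RGB2HSV); H,S,V=[hsv[...,i].astype(int) for i in range(3)]
    roi=(W[...,0]>230)&(W[...,0]<560)&(d>0)
    M={'blank':(H<20)&(S>70)&(V<125)&(W[...,2]>8)&(W[...,2]<34),
     'cover':(H>22)&(H<34)&(S>130)&(V>110),'red':((H<6)|(H>172))&(S>150)&(V>90),
     'green':(H>60)&(H<95)&(S>70),'orange':(H>5)&(H<20)&(S>180)&(V>150)}
    out=[]
    for k,m in M.items():
        m=(m&roi).astype(np.uint8)
        n,L,st,c=cv2.connectedComponentsWithStats(m)
        for i in range(1,n):
            if st[i,4]<30: continue
            q=W[L==i]; z=np.median(q[:,2])
            r=cv2.minAreaRect(q[:,:2].astype(np.float32))
            out.append((k,st[i,4],c[i].round(0),np.round(r[0],1),np.round(r[1],1),round(r[2],1),round(z,1)))
    return out
if __name__=='__main__':
    f=np.load('top0.npz')
    for o in segs(f['p'],f['d'],f['K'],f['T']): print(*o)
    p=f['p'][140:225,20:380]; 
    cv2.imwrite('pics/topc.png',cv2.cvtColor(cv2.resize(p,None,fx=2.2,fy=2.2,interpolation=2),cv2.COLOR_RGB2BGR))
    W=world(f['d'],f['K'],f['T'])
    print(W[188,250],W[201,84],W[169,81],W[209,125],W[128,300],W[95,300], W[225,250])
E
python3 top.py
```

```text
blank 166 [ 18. 160.] [551.1 889.7] [ 17.9 121.9] 0.7 23.7
blank 65 [ 89. 173.] [505. 627.] [47.  98.9] 64.8 23.2
blank 33 [125. 166.] [534.7 496. ] [25.  71.8] 60.8 21.4
blank 216 [171. 176.] [499.8 331.8] [44.4 65.4] 5.3 19.5
blank 36 [ 96. 193.] [428.8 590.7] [37.  28.8] 72.1 24.5
blank 565 [124. 209.] [379.8 492.6] [ 65.4 111. ] 29.0 28.8
blank 214 [171. 204.] [400.1 326.6] [66.5 42. ] 77.1 19.6
blank 210 [201. 203.] [406.6 220.2] [62.6 42.8] 89.7 19.2
blank 50 [ 88. 207.] [389.3 622.5] [16.4 62.8] 53.9 23.1
cover 91 [327. 167.] [ 543.1 -221.6] [29.4 63.3] 0.4 34.8
cover 182 [356. 178.] [ 510.5 -329.2] [58.7 59.4] 1.6 5.3
cover 224 [353. 197.] [ 438.6 -319.3] [58.3 52.3] 79.1 4.9
red 75 [312. 193.] [ 448.9 -169. ] [19.4 44.3] 78.4 22.5
red 78 [ 96. 197.] [424.  596.9] [25.2 51.2] 26.6 25.6
green 147 [251. 173.] [502.6  39.2] [65.2 41.8] 84.0 112.9
green 137 [247. 203.] [402.8  51. ] [66.5 30.9] 79.0 132.6
[452.13871135  45.15791998 107.07356086] [404.56997727 630.01072586  37.9635385 ] [517.02753331 645.84291376  44.45117099] [379.36184991 485.79852338  31.96685638] [ 669.55014795 -122.8096321    69.0450263 ] [578.34567127 -72.74429667 641.65344148] [331.96723268  46.60553095   4.15622663]
```

View pics/topc.png

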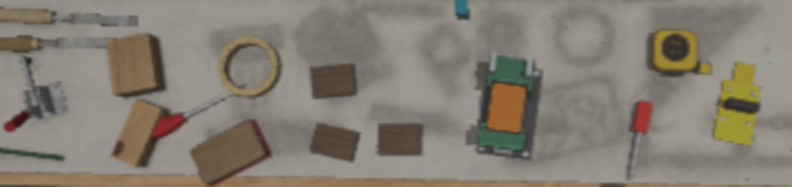

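```bash
python3 -m handwheel '.39 .88 .22 .9 0;.39 .88 .22 .9 0;.39 .88 .22 .9 0;.39 .88 .22 .9 0;.39 .88 .22 .9 0;.39 .88 .22 .9 0;.39 .88 .22 .9 0;.39 .88 .22 .9 0' 40; python3 -m handwheel '.39 .88 .22 .9 0;.39 .88 .22 .9 0;.39 .88 .22 .9 0;.39 .88 .22 .9 0;.39 .88 .22 .9 0;.39 .88 .22 .9 0;.39 .88 .22 .9 0;.39 .88 .22 .9 0;0 0 0 0 0;0 0 0 0 0;0 0 0 0 0'
python3 - <<'E'
from h import *
p,d,K,T=grab('wrist','w1.png'); np.savez('w1',p=p,d=d,K=K,T=T); print(K[0,0],T.round(3).tolist())
s=read_state(); print(s['eef_pos'],s['eef_rot'],s['joints'])
E
```

```text
clock: 0.77
eef_pos: [300.4, -237.8, 276.1]
eef_rot: [-3.142, -0.0, 0.957]
wrist_force: [1.7, -0.4, 0.2]
finger_gap: 94.0
finger_force: 0.0
clock: 1.68
eef_pos: [424.8, 41.6, 345.7]
eef_rot: [-3.141, 0.0, 1.581]
wrist_force: [0.0, -0.7, -0.3]
finger_gap: 94.1
finger_force: 0.0
267.86456400485014 [[1.0, 0.01, 0.002, 423.738], [0.01, -0.973, -0.233, 107.667], [-0.001, 0.233, -0.973, 525.189], [0.0, 0.0, 0.0, 1.0]]
[424.74517002  41.13405841 345.85266268] [-3.14088487e+00  1.69524123e-04  1.57968421e+00] [ 1.07765223e-02 -5.45269568e-02  1.59715905e+00 -1.68257155e-04
  1.59966866e+00  1.88390168e-03]
```

View pics/w1.png

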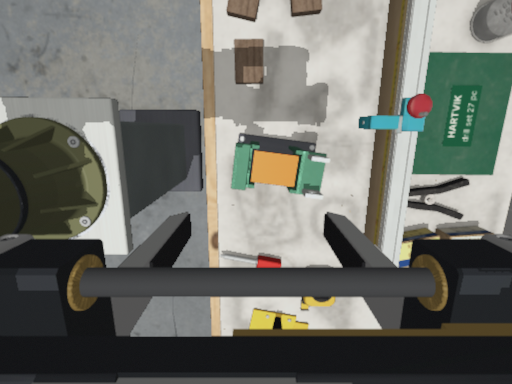

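```bash
cat > w.py <<'E'
from h import *
import sys
def fit(p,d,K,T,cond,show=''):
    W=world(d,K,T); hsv=cv2.cvtColor(p,cv2.COLOR_RGB2HSV); H,S,V=[hsv[...,i].astype(int) for i in range(3)]
    m=(cond(H,S,V,W)&(d>0)).astype(np.uint8); n,L,st,c=cv2.connectedComponentsWithStats(m)
    for i in range(1,n):
        if st[i,4]<150: continue
        q=W[L==i]; z=np.median(q[:,2]); q=q[abs(q[:,2]-z)<5]
        r=cv2.minAreaRect(q[:,:2].astype(np.float32))
        print(show,st[i,4],c[i].round(0),np.round(r[0],1),np.round(r[1],1),round(r[2],1),'z',round(z,1))
if __name__=='__main__':
    f=np.load(sys.argv[1]); f=[f[k] for k in 'pdKT']
    fit(*f,lambda H,S,V,W:(H>5)&(H<20)&(S>180)&(V>150)&(W[...,2]<135),'orange')
    fit(*f,lambda H,S,V,W:(H>60)&(H<95)&(S>70)&(abs(W[...,2]-114)<5),'ledge')
    fit(*f,lambda H,S,V,W:(H>60)&(H<95)&(S>70)&(abs(W[...,2]-134)<4),'lip')
    fit(*f,lambda H,S,V,W:(abs(W[...,2]-145)<5)&(W[...,0]>400)&(W[...,0]<600),'lug')
    fit(*f,lambda H,S,V,W:(abs(W[...,2]-20)<4)&(V<130)&(S>70)&(W[...,0]>340)&(W[...,0]<540),'blank')
    fit(*f,lambda H,S,V,W:(H>22)&(H<34)&(S>130)&(V>110)&(W[...,2]<20),'cover')
    fit(*f,lambda H,S,V,W:((H<6)|(H>172))&(S>150)&(V>90)&(W[...,2]<60)&(W[...,0]<560),'red')
E
python3 w.py w1.npz
```

```text
ledge 852 [308. 173.] [501.7  38.8] [65.7 47. ] 83.5 z 114.4
lip 617 [240. 166.] [399.4  50.7] [65.9 20.3] 83.3 z 134.3
blank 207 [244.   9.] [396.6 303.3] [29.1 48. ] 78.5 z 19.9
blank 166 [305.   7.] [502.2 305.1] [48.3 19.3] 4.2 z 20.2
blank 884 [248.  60.] [407.3 218.4] [46.3 68.7] 2.2 z 20.3
cover 420 [262. 320.] [ 439.3 -316.8] [51.8 50.9] 79.4 z 6.7
cover 277 [292. 323.] [ 511.  -319.1] [59.9 39.1] 0.3 z 6.7
red 191 [268. 263.] [ 449.8 -168. ] [17.4 46.4] 80.8 z 24.0
```

Run:
```python
from w import *
f=np.load('w1.npz'); f=[f[k] for k in 'pdKT']
hsv=cv2.cvtColor(f[0],cv2.COLOR_RGB2HSV); print(hsv[169,275], world(f[1],f[2],f[3])[169,275])
fit(*f,lambda H,S,V,W:(H>5)&(H<25)&(S>150)&(V>110)&(abs(W[...,2]-108)<8),'orange')
a=np.deg2rad(6.6);W=world(f[1],f[2],f[3]);o=np.array([451,44.8])
q=W[...,:2]-o; X=q@[np.cos(a),-np.sin(a)];Y=q@[np.sin(a),np.cos(a)];Z=W[...,2]
for lo,hi in((131,138),(111,117),(140,150)):
    m=(Z>lo)&(Z<hi)&(abs(X)<85)&(abs(Y)<40)
    print(lo,np.percentile(X[m&(X<0)],[0,2,98,100]) if (m&(X<0)).any() else '',np.percentile(X[m&(X>0)],[0,2,98,100]) if (m&(X>0)).any() else '',np.percentile(Y[m],[0,2,98,100]))
```

```text
[ 17 157 219] [452.33333294  43.78116117 107.98539753]
orange 1348 [274. 168.] [450.3  43.8] [49.8 69.9] 83.3 z 108.4
131 [-63.72657807 -63.20731506 -42.18689831 -41.71799106] [46.07441863 46.10990303 70.42421927 71.35923571] [-34.84861092 -33.27996359  31.65893378  32.84010095]
111 [-57.1354744  -50.7514815  -29.20676039 -22.32519116] [27.50462292 30.79648326 74.05522029 75.49432101] [-35.11782192 -33.40881828  32.23627959  32.91329279]
140  [46.18799946 46.28979397 71.48500631 72.04543561] [-31.41760858 -31.15105874  28.72556817  28.8147661 ]
```

```bash
python3 -m handwheel '-.073 .739 -.6 0 0;-.073 .739 -.6 0 0;-.073 .739 -.6 0 0;-.073 .739 -.6 0 0;-.073 .739 -.6 0 0;-.073 .739 -.6 0 0;0 0 -.9 0 0;0 0 -.9 0 0;0 0 -.9 0 0;0 0 -.9 0 0;0 0 -.9 0 0;0 0 -.4 0 0' 40; python3 -m handwheel '0 0 -.07 0 0;0 0 0 0 .3;0 0 0 0 .7;0 0 0 0 .7;0 0 0 0 .7;0 0 0 0 .7;0 0 0 0 .7'
```

```text
clock: 2.73
eef_pos: [406.0, 216.9, 2.6]
eef_rot: [-3.137, 0.002, 1.578]
wrist_force: [-0.2, 0.5, -0.1]
finger_gap: 94.2
finger_force: 0.0
clock: 3.32
eef_pos: [407.8, 219.4, 4.0]
eef_rot: [3.141, -0.0, 1.581]
wrist_force: [0.5, -0.1, 0.0]
finger_gap: 57.2
finger_force: 0.0
```

```bash
python3 -m handwheel '0 0 0 0 .7;0 0 0 0 .7;0 0 0 0 .7;0 0 .3 0 .7;0 0 .7 0 .7;0 0 .8 0 .7;0 0 .8 0 .7;0 0 .8 0 .7;0 0 .8 0 .7'
```

```text
clock: 4.07
eef_pos: [407.2, 219.2, 172.9]
eef_rot: [-3.141, 0.0, 1.582]
wrist_force: [-0.9, -0.0, -1.2]
finger_gap: 49.5
finger_force: 40.0
```

```bash
python3 -m handwheel '.1 -.37 .1 .97 .7;.1 -.37 .1 .97 .7;.1 -.37 0 .97 .7;.1 -.37 0 .97 .7;.1 -.37 0 .97 .7;.1 -.37 0 .97 .7;.1 -.37 0 .97 .7;.1 -.37 0 .97 .7;.1 -.37 0 .97 .7;.1 -.37 0 .97 .7;.1 -.37 0 .97 .7;-.023 -.313 0 .97 .7'; python3 -m handwheel '0 0 0 .97 .7;0 0 0 .97 .7;0 0 0 .97 .7;0 0 0 .97 .7;0 0 0 .97 .7;0 0 0 0 .7;0 0 0 0 .7'
```

```text
clock: 5.07
eef_pos: [451.0, 43.1, 179.2]
eef_rot: [-3.141, -0.0, 2.601]
wrist_force: [0.6, 1.0, -1.4]
finger_gap: 50.1
finger_force: 40.0
clock: 5.65
eef_pos: [450.5, 44.0, 179.3]
eef_rot: [-3.142, -0.0, 3.018]
wrist_force: [0.5, 0.2, -0.6]
finger_gap: 49.8
finger_force: 40.0
```

```bash
python3 - <<'E'
from h import *
p,d,K,T=grab('wrist','w2.png'); np.savez('w2',p=p,d=d,K=K,T=T)
s=read_state(); print(s['eef_pos'],s['eef_rot'],s['finger_gap'],s['wrist_force'])
E
python3 w.py w2.npz
```

```text
[450.57202217  44.02079901 179.32238434] [-3.14155555e+00 -2.82036058e-04  3.01747326e+00] 49.28855987470783 [ 0.45223922 -0.29839383 -0.84355964]
orange 195 [267. 168.] [421.   54.9] [33.2  7.7] 82.9 z 108.4
lip 2108 [258. 146.] [399.6  50.5] [66.3 21.8] 83.7 z 134.3
blank 1341 [483. 113.] [400.8 324.1] [70.3 48.9] 78.5 z 20.1
blank 1168 [483. 191.] [500.4 330.9] [48.4 71.2] 6.5 z 20.1
cover 486 [  7. 204.] [ 442.1 -302.6] [23.1 52.3] 79.6 z 6.6
red 654 [ 94. 200.] [ 449.1 -170.6] [22.5 47.5] 78.9 z 24.3
```

View pics/w2.png

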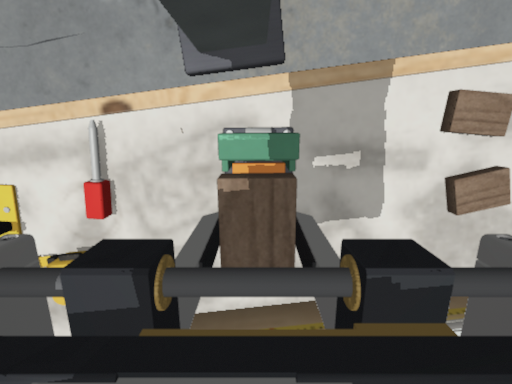

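```bash
cat > mf.py <<'E'
from h import *
def mag(W):
    a=np.deg2rad(-6.65); q=W[...,:2]-np.array([450.3,43.9])
    return np.stack([q@[np.cos(a),np.sin(a)],q@[-np.sin(a),np.cos(a)],W[...,2]],-1)
E
python3 - <<'E'
from mf import *
f=np.load('w2.npz'); M=mag(world(f['d'],f['K'],f['T']))
for r in range(166,200,4): print(r,M[r,258].round(1),M[r,232].round(1))
print([M[185,c].round(0).tolist() for c in (214,218,220,222,292,294,296,300)])
E
```

```text
166 [-31.6   0.4 109. ] [-31.6 -24.2 107.3]
170 [-27.7   0.3 108. ] [-27.9 -24.2 108.2]
174 [-36.4   0.2 181. ] [-36.5 -17.3 180.6]
178 [-3.640e+01  1.000e-01  1.956e+02] [-36.4 -16.  194.9]
182 [-3.410e+01  1.000e-01  1.966e+02] [-34.1 -16.  196.1]
186 [-3.150e+01  1.000e-01  1.965e+02] [-31.4 -16.1 195.6]
190 [-2.890e+01  1.000e-01  1.962e+02] [-28.9 -16.2 195.6]
194 [-2.640e+01  1.000e-01  1.964e+02] [-26.2 -16.3 195.1]
198 [-2.350e+01  1.000e-01  1.953e+02] [-23.6 -16.4 195.1]
[[10.0, -60.0, -0.0], [-32.0, -25.0, 196.0], [-32.0, -24.0, 195.0], [-32.0, -22.0, 196.0], [-32.0, 21.0, 196.0], [-32.0, 23.0, 195.0], [10.0, 52.0, 1.0], [10.0, 58.0, -0.0]]
```

```bash
python3 -m handwheel '.035 0 -.5 0 .7;0 0 -.8 0 .7;0 0 -.3 0 .7;0 0 -.2 0 .7;0 0 -.2 0 .7;0 0 -.1 0 .7;0 0 -.06 0 .7;0 0 0 0 .7;0 0 0 0 .7'
```

```text
clock: 6.45
eef_pos: [452.4, 44.0, 93.5]
eef_rot: [3.141, 0.001, 3.02]
wrist_force: [-0.3, 0.1, -0.8]
finger_gap: 49.8
finger_force: 40.0
```

```bash
python3 -m handwheel '0 0 0 0 .3;0 0 0 0 .25;0 0 0 0 .25;0 0 0 0 .25;0 0 .5 0 .25;0 0 .8 0 .25;0 0 .9 0 .25;0 0 .9 0 .25;0 0 0 0 .2;0 0 0 0 .2'
python3 - <<'E'
from mf import *
p,d,K,T=grab('wrist','w3.png'); M=mag(world(d,K,T))
m=(abs(M[...,0])<33)&(abs(M[...,1])<23)&(M[...,2]<150)
print(np.percentile(M[m][:,2],[2,10,50,90,98]),m.sum())
p,d,K,T=grab('top'); M=mag(world(d,K,T))
m=(abs(M[...,0])<30)&(abs(M[...,1])<20)&(M[...,2]<150);print(np.percentile(M[m][:,2],[2,10,50,90,98]),m.sum())
E
```

```text
clock: 7.28
eef_pos: [452.7, 44.0, 218.5]
eef_rot: [3.141, 0.004, 3.02]
wrist_force: [0.1, 0.6, -1.0]
finger_gap: 74.8
finger_force: 0.0
[108.78925561 109.26975957 110.15594677 111.03749628 111.54593028] 2421
[104.86420532 106.45997228 109.86308178 113.22704573 114.91081615] 67
```

```bash
cat > chk.py <<'E'
from mf import *
# held blank: edges of its top near z_tcp+16 in mag frame ; also TCP
s=read_state(); p,d,K,T=grab('wrist'); W=world(d,K,T); M=mag(W); z=s['eef_pos'][2]
m=(abs(M[...,2]-z-16.5)<3)&(abs(M[...,0])<60)&(abs(M[...,1])<40); m=m.astype(np.uint8)
n,L,st,c=cv2.connectedComponentsWithStats(m); i=1+st[1:,4].argmax(); q=M[L==i]
print('tcp',mag(s['eef_pos']),s['eef_rot'][2]*57.2958,'x',np.percentile(q[:,0],[0,1]),'y',np.percentile(q[:,1],[0,1,99,100]),'top z',np.median(q[:,2]))
E
python3 -m handwheel '-.13 .7 0 -.995 0;-.13 .7 0 -.995 0;-.13 .7 0 -.995 0;-.13 .7 0 -.995 0;-.13 .7 0 -.995 0;-.13 .7 0 -.995 0;-.13 .7 0 -.995 0;-.13 .7 0 -.995 0;-.13 .7 0 -.995 0;-.13 .7 0 -.995 0;0 0 -.4 -.995 0;0 0 -.4 -.995 0'
python3 -m handwheel '0 0 -.4 -.995 0;0 0 -.4 -.995 0;0 0 -.4 -.995 0;0 0 -.4 -.995 0;0 0 -.4 -.995 0;0 0 -.4 -.995 0;0 0 -.4 -.995 0;0 0 -.5 0 0;0 0 0 0 0;0 0 0 0 0'
python3 - <<'E'
from h import *
p,d,K,T=grab('wrist'); np.savez('w4',p=p,d=d,K=K,T=T)
E
python3 w.py w4.npz | grep blank
```

```text
clock: 8.38
eef_pos: [399.3, 325.1, 183.2]
eef_rot: [-3.14, 0.0, 1.976]
wrist_force: [-1.4, -0.1, -0.7]
finger_gap: 93.9
finger_force: 0.0
clock: 9.22
eef_pos: [399.2, 323.4, 51.7]
eef_rot: [-3.139, 0.003, 1.371]
wrist_force: [-0.4, 0.1, 0.5]
finger_gap: 94.2
finger_force: 0.0
blank 423 [350.  33.] [494.4 437.4] [14.5 67.8] 51.4 z 20.0
blank 419 [233.  49.] [406.1 445.7] [63.1  3.7] 27.8 z 20.4
blank 3442 [372. 169.] [500.2 333.1] [50.3 69. ] 6.5 z 20.3
blank 4078 [257. 199.] [400.6 326.1] [68.7 48.4] 78.1 z 20.3
```

```bash
python3 -m handwheel '.03 .06 -.5 0 0;0 0 -.5 0 .1;0 0 -.21 0 .3;0 0 0 0 .7;0 0 0 0 .7;0 0 0 0 .7;0 0 0 0 .7;0 0 0 0 .7;0 0 0 0 .7;0 0 0 0 .7;0 0 0 0 .7;0 0 0 0 .7'
python3 -m handwheel '0 0 .3 0 .7;0 0 .7 0 .7;0 0 .9 0 .7;0 0 .9 0 .7;0 0 .9 0 .7;0 0 .7 0 .7'
```

```text
clock: 10.27
eef_pos: [401.7, 326.7, 5.5]
eef_rot: [3.141, -0.001, 1.371]
wrist_force: [-1.6, -0.6, 7.2]
finger_gap: 49.4
finger_force: 40.0
clock: 10.77
eef_pos: [401.3, 326.4, 184.5]
eef_rot: [3.14, -0.002, 1.371]
wrist_force: [-0.0, 0.2, 0.1]
finger_gap: 49.6
finger_force: 40.0
```

```bash
python3 -m handwheel '.125 -.706 0 .998 .7;.125 -.706 0 .998 .7;.125 -.706 0 .998 .7;.125 -.706 0 .998 .7;.125 -.706 0 .998 .7;.125 -.706 0 .998 .7;.125 -.706 0 .998 .7;.125 -.706 0 .998 .7;.125 -.706 0 .998 .7;.125 -.706 0 .998 .7;0 0 0 .998 .7;0 0 0 .998 .7'
python3 -m handwheel '0 0 0 .998 .7;0 0 0 .998 .7;0 0 0 .998 .7;0 0 0 .998 .7;0 0 0 .998 .7;0 0 0 .998 .7;0 0 0 .998 .7;0 0 0 0 .7;0 0 0 0 .7;0 0 0 0 .7'; python3 chk.py
```

```text
clock: 11.77
eef_pos: [451.2, 42.6, 181.4]
eef_rot: [3.141, 0.0, 2.418]
wrist_force: [-0.6, 0.3, 0.2]
finger_gap: 49.9
finger_force: 40.0
clock: 12.6
eef_pos: [451.2, 44.0, 181.0]
eef_rot: [3.142, 0.0, 3.023]
wrist_force: [-0.3, -0.7, -1.7]
finger_gap: 49.5
finger_force: 40.0
tcp [  0.8878406    0.23276191 180.9974005 ] 173.1782886584749 x [-34.3584675  -33.67546805] y [-37.45613874 -26.01189056  24.0141054   35.49806594] top z 195.84763196604985
```

```bash
python3 -m handwheel '0 0 -.5 0 .7;0 0 -.8 0 .7;0 0 -.3 0 .7;0 0 -.2 0 .7;0 0 -.2 0 .7;0 0 -.1 0 .7;0 0 -.05 0 .7;0 0 0 0 .7;0 0 0 0 .7'
python3 -m handwheel '0 0 0 0 .3;0 0 0 0 .25;0 0 0 0 .25;0 0 0 0 .25;0 0 .5 0 .25;0 0 .8 0 .25;0 0 .9 0 .2;0 0 .9 0 .1;0 0 0 0 0;0 0 0 0 0'
cat > lvl.py <<'E'
from mf import *
p,d,K,T=grab('wrist'); M=mag(world(d,K,T))
m=(abs(M[...,0])<33)&(abs(M[...,1])<23)&(M[...,2]<150)
print(np.percentile(M[m][:,2],[2,10,50,90,98]),m.sum())
E
python3 lvl.py
```

```text
clock: 13.4
eef_pos: [451.6, 44.0, 95.1]
eef_rot: [3.141, 0.001, 3.025]
wrist_force: [-0.7, 0.1, 0.2]
finger_gap: 49.7
finger_force: 40.0
clock: 14.23
eef_pos: [451.9, 44.0, 220.2]
eef_rot: [3.141, 0.004, 3.025]
wrist_force: [0.7, -0.1, -0.2]
finger_gap: 91.3
finger_force: 0.0
[108.59234143 109.11350283 109.99467268 110.88233087 111.38593045] 2414
```

```bash
python3 -m handwheel '.121 .722 0 -.96 0;.121 .722 0 -.96 0;.121 .722 0 -.96 0;.121 .722 0 -.96 0;.121 .722 0 -.96 0;.121 .722 0 -.96 0;.121 .722 0 -.96 0;.121 .722 0 -.96 0;.121 .722 0 -.96 0;.121 .722 0 -.96 0;0 0 -.5 -.96 0;0 0 -.5 -.96 0'
python3 -m handwheel '0 0 -.6 -.96 0;0 0 -.7 -.96 0;0 0 -.7 -.96 0;0 0 -.7 -.96 0;0 0 -.5 0 0;0 0 0 0 0;0 0 0 0 0'
python3 - <<'E'
from h import *
p,d,K,T=grab('wrist'); np.savez('w4',p=p,d=d,K=K,T=T)
E
python3 w.py w4.npz | grep blank
```

```text
clock: 15.28
eef_pos: [499.2, 334.1, 176.4]
eef_rot: [-3.14, 0.0, 2.018]
wrist_force: [-0.1, -0.8, -1.3]
finger_gap: 94.0
finger_force: 0.0
clock: 15.87
eef_pos: [498.8, 332.3, 49.2]
eef_rot: [-3.138, 0.001, 1.686]
wrist_force: [0.0, 0.4, 0.3]
finger_gap: 93.4
finger_force: 0.0
blank 198 [154.  38.] [408.7 447.4] [61.2  7. ] 35.2 z 22.4
blank 203 [151.  46.] [407.7 445. ] [62.1  1.5] 28.2 z 17.9
blank 3711 [260. 200.] [501.  333.2] [48.4 68.4] 6.3 z 20.3
```

```bash
python3 -m handwheel '.05 .02 -.5 0 0;0 0 -.5 0 .1;0 0 -.13 0 .3;0 0 0 0 .7;0 0 0 0 .7;0 0 0 0 .7;0 0 0 0 .7;0 0 0 0 .7;0 0 0 0 .7;0 0 0 0 .7;0 0 0 0 .7;0 0 0 0 .7'
python3 -m handwheel '0 0 .3 0 .7;0 0 .7 0 .7;0 0 .9 0 .7;0 0 .9 0 .7;0 0 .9 0 .7;0 0 .7 0 .7'
```

```text
clock: 16.92
eef_pos: [502.1, 333.8, 6.4]
eef_rot: [3.14, -0.001, 1.685]
wrist_force: [-1.7, -1.1, 6.5]
finger_gap: 49.8
finger_force: 40.0
clock: 17.42
eef_pos: [501.7, 333.7, 185.4]
eef_rot: [3.139, -0.001, 1.685]
wrist_force: [0.5, -0.4, -0.9]
finger_gap: 49.5
finger_force: 40.0
```

```bash
python3 -m handwheel '-.125 -.724 0 .96 .7;-.125 -.724 0 .96 .7;-.125 -.724 0 .96 .7;-.125 -.724 0 .96 .7;-.125 -.724 0 .96 .7;-.125 -.724 0 .96 .7;-.125 -.724 0 .96 .7;-.125 -.724 0 .96 .7;-.125 -.724 0 .96 .7;-.125 -.724 0 .96 .7;0 0 0 .96 .7;0 0 0 .96 .7'
python3 -m handwheel '0 0 0 .96 .7;0 0 0 .96 .7;0 0 0 .96 .7;0 0 0 .96 .7;0 0 0 0 .7;0 0 0 0 .7;0 0 0 0 .7'; python3 chk.py
```

```text
clock: 18.42
eef_pos: [451.4, 42.7, 182.4]
eef_rot: [3.141, 0.001, 2.692]
wrist_force: [-0.3, 1.0, -1.7]
finger_gap: 49.8
finger_force: 40.0
clock: 19.0
eef_pos: [451.6, 44.0, 181.8]
eef_rot: [3.142, 0.0, 3.023]
wrist_force: [0.4, -0.2, -0.3]
finger_gap: 49.6
finger_force: 40.0
tcp [  1.2892073    0.27504775 181.79077776] 173.18816846499013 x [-33.75050974 -32.90852652] y [-37.2936669  -27.16864799  25.36430947  35.50295624] top z 195.93858096108107
```

```bash
python3 -m handwheel '-.03 0 -.5 0 .7;0 0 -.8 0 .7;0 0 -.3 0 .7;0 0 -.2 0 .7;0 0 -.2 0 .7;0 0 -.1 0 .7;0 0 -.05 0 .7;0 0 0 0 .7;0 0 0 0 .7'
python3 -m handwheel '0 0 0 0 .3;0 0 0 0 .25;0 0 0 0 .25;0 0 0 0 .25;0 0 .5 0 .25;0 0 .8 0 .25;0 0 .9 0 .2;0 0 .9 0 .1;0 0 0 0 0;0 0 0 0 0'
python3 lvl.py
python3 - <<'E'
from top import *
p,d,K,T=grab('top')
for o in segs(p,d,K,T):
    if o[0] in('blank','cover','red'): print(*o)
E
```

```text
clock: 19.8
eef_pos: [450.8, 44.0, 95.9]
eef_rot: [3.141, 0.001, 3.025]
wrist_force: [-0.9, 0.0, -0.4]
finger_gap: 49.5
finger_force: 40.0
clock: 20.63
eef_pos: [451.1, 44.0, 221.0]
eef_rot: [3.141, 0.004, 3.025]
wrist_force: [0.2, -0.5, -0.9]
finger_gap: 91.7
finger_force: 0.0
[108.49145446 109.02271664 109.9194299  110.79918548 111.32824565] 2390
blank 164 [ 18. 160.] [550.9 890.7] [ 17.5 125.2] 1.0 23.7
blank 64 [ 89. 172.] [503.2 628.3] [49.1 97.7] 62.7 24.6
blank 34 [124. 166.] [532.8 498.4] [22.4 68.4] 66.0 20.9
blank 88 [ 91. 201.] [398.1 603. ] [36.3 96.1] 69.7 22.7
blank 583 [124. 209.] [379.5 492. ] [ 64.2 110.5] 28.0 28.8
cover 94 [327. 167.] [ 543.6 -221.9] [31.5 65. ] 1.6 34.4
cover 179 [357. 178.] [ 510.1 -329. ] [58.7 58.6] 0.3 4.9
cover 223 [353. 197.] [ 438.7 -320. ] [59.8 51.3] 78.9 4.9
red 75 [312. 193.] [ 449.1 -168.9] [19.5 45. ] 77.6 22.5
red 78 [ 95. 197.] [424.3 597.4] [25.3 50.5] 26.2 26.6
```

```bash
python3 -m handwheel '.06 -.92 0 -.08 0;.06 -.92 0 -.08 0;.06 -.92 0 -.08 0;.06 -.92 0 -.08 0;.06 -.92 0 -.08 0;.06 -.92 0 -.08 0;.06 -.92 0 -.08 0;.06 -.92 -.2 -.08 0;.06 -.92 -.3 -.08 0;.06 -.92 -.3 -.08 0;0 0 0 0 0;0 0 0 0 0'
python3 - <<'E'
from h import *
p,d,K,T=grab('wrist','w5.png'); np.savez('w5',p=p,d=d,K=K,T=T); s=read_state(); print(s['eef_pos'],s['eef_rot'])
E
python3 w.py w5.npz
```

```text
clock: 21.73
eef_pos: [473.4, -324.8, 184.5]
eef_rot: [3.139, -0.004, 2.953]
wrist_force: [0.7, -0.2, -0.2]
finger_gap: 94.0
finger_force: 0.0
[ 473.88924249 -323.8070775   185.68292569] [ 3.14002787e+00 -2.71122306e-03  2.95468750e+00]
blank 212 [369. 133.] [ 448.6 -173.2] [23.5 47.9] 77.7 z 22.5
cover 2034 [252. 167.] [ 476.6 -329.1] [ 60.  129.1] 79.4 z 6.4
red 723 [373. 140.] [ 449.6 -172.8] [23.8 47.1] 78.2 z 24.1
```

View pics/w5.png

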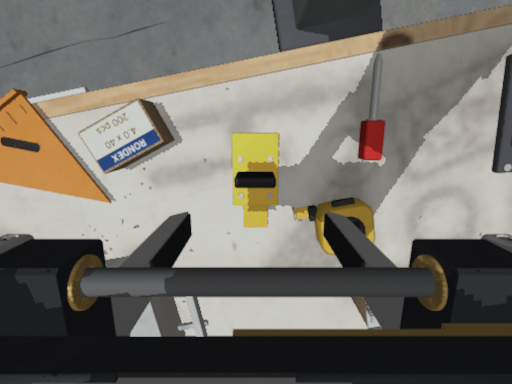

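Run:
```python
from w import *
f=np.load('w5.npz'); f=[f[k] for k in 'pdKT']
fit(*f,lambda H,S,V,W:(abs(W[...,2]-51)<5)&(W[...,0]>420)&(W[...,0]<520)&(W[...,1]<-280)&(W[...,1]>-380),'bar')
```

```text
bar 479 [254. 182.] [ 469.4 -328.4] [48.1 14.5] 78.8 z 51.0
```

```bash
python3 -m handwheel '-.117 -.11 -.6 0 0;0 0 -.9 0 0;0 0 -.9 0 0;0 0 -.9 0 0;0 0 -.6 0 0;0 0 -.3 0 0;0 0 0 0 .3;0 0 0 0 .7;0 0 0 0 .7;0 0 0 0 .7;0 0 0 0 .7;0 0 0 0 .7' 20
python3 -m handwheel '0 0 0 0 .7;0 0 0 0 .7;0 0 0 0 .7;0 0 0 0 .7'
```

```text
clock: 22.78
eef_pos: [470.1, -328.6, 20.4]
eef_rot: [-3.141, 0.001, 2.956]
wrist_force: [0.2, 0.1, -1.2]
finger_gap: 57.3
finger_force: 0.0
clock: 23.12
eef_pos: [470.0, -328.4, 20.0]
eef_rot: [-3.142, 0.001, 2.956]
wrist_force: [-1.3, 1.8, 6.3]
finger_gap: 49.6
finger_force: 20.0
```

```bash
python3 -m handwheel '0 0 .3 0 .7;0 0 .6 0 .7;0 0 .8 0 .7;0 0 .8 0 .7;0 .3 .8 0 .7;-.015 .7 .7 .08 .7;-.015 .8 .4 .08 .7;-.015 .8 .1 .08 .7;-.015 .8 0 .08 .7;-.015 .8 0 .08 .7;-.015 .8 0 .08 .7;-.015 .8 0 .08 .7'
python3 -m handwheel '-.015 .8 0 .08 .7;-.015 .8 0 .08 .7;-.015 .8 0 .08 .7;-.015 .7 0 .08 .7;0 .57 0 0 .7;0 .4 0 0 .7;0 0 0 0 .7;0 0 0 0 .7;0 0 0 0 .7'
python3 - <<'E'
from mf import *
p,d,K,T=grab('wrist','w6.png'); np.savez('w6',p=p,d=d,K=K,T=T); s=read_state(); print(mag(s['eef_pos']),s['eef_rot']*57.3,s['finger_gap'])
from w import fit
fit(p,d,K,T,lambda H,S,V,W:(H>22)&(H<34)&(S>130)&(V>110)&(abs(W[...,2]-188)<25),'cover')
hsv=cv2.cvtColor(p,cv2.COLOR_RGB2HSV);M=mag(world(d,K,T));m=(hsv[...,0]>22)&(hsv[...,0]<34)&(hsv[...,1]>130)&(M[...,2]>150)&(M[...,2]<220)
print(np.percentile(M[m],[1,50,99],axis=0).round(1))
sc,_,_,_=grab('scene'); cv2.imwrite('pics/s6.png',cv2.cvtColor(cv2.resize(sc[120:260,150:350],None,fx=3,fy=3),cv2.COLOR_RGB2BGR))
E
```

```text
clock: 24.12
eef_pos: [465.0, -95.0, 200.0]
eef_rot: [-3.141, 0.0, 3.005]
wrist_force: [1.3, 0.9, -3.0]
finger_gap: 49.8
finger_force: 20.0
clock: 24.87
eef_pos: [463.1, 65.8, 199.7]
eef_rot: [-3.141, 0.0, 3.032]
wrist_force: [-1.4, 0.6, -2.0]
finger_gap: 49.9
finger_force: 20.0
[ 10.22714012  23.08721345 199.58213506] [-1.80001435e+02 -3.34863974e-03  1.73717723e+02] 49.652531354001354
cover 1807 [235. 162.] [421.   57.6] [37.9 35. ] 83.6 z 186.1
cover 156 [257. 299.] [532.   56.9] [31.9  4.6] 82.5 z 186.0
[[-48.1  -8.3 184.4]
 [-30.5   7.4 186.1]
 [ 80.9  34.3 187.5]]
```

View pics/w6.png

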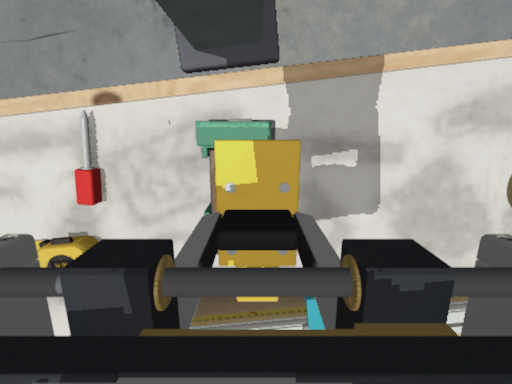

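```bash
python3 -m handwheel '.03 -.3 0 -.07 .7;0 -.285 0 0 .7;0 0 -.4 0 .7;0 0 -.3 0 .7;0 0 0 0 .7;0 0 0 0 .7'
cat > cov.py <<'E'
from mf import *
import sys
s=read_state(); p,d,K,T=grab('wrist',sys.argv[1] if len(sys.argv)>1 else None); M=mag(world(d,K,T)); z=s['eef_pos'][2]
hsv=cv2.cvtColor(p,cv2.COLOR_RGB2HSV)
m=(hsv[...,0]>16)&(hsv[...,0]<34)&(hsv[...,1]>150)&(M[...,2]>112)&(M[...,2]<z+30)&(abs(M[...,0])<90)&(abs(M[...,1])<45)
q=M[m&(M[...,0]<0)]
print('tcp',mag(s['eef_pos']).round(1),(s['eef_rot'][2]*57.296).round(2),'F',s['wrist_force'].round(1),'gap',s['finger_gap'].round(1))
A=np.c_[q[:,0],q[:,1],np.ones(len(q))]; r=np.linalg.lstsq(A,q[:,2],rcond=None)[0]; res=q[:,2]-A@r; ok=abs(res)<3
q=q[ok]; r=np.linalg.lstsq(A[ok],q[:,2],rcond=None)[0]
x0=np.percentile(q[:,0],.5); print('tilt deg',np.degrees(np.arctan(r[:2])).round(1),'hook x',x0.round(1),'top z there',(r[0]*x0+r[2]).round(1),'y',np.percentile(q[:,1],[.5,99.5]).round(1),len(q))
E
python3 cov.py
```

```text
clock: 25.47
eef_pos: [464.2, 42.3, 171.4]
eef_rot: [-3.141, -0.001, 3.025]
wrist_force: [-0.4, -0.3, -1.3]
finger_gap: 49.8
finger_force: 20.0Traceback (most recent call last):
  File "cov.py", line 7, in <module>
    print('tcp',mag(s['eef_pos']).round(1),(s['eef_rot'][2]*57.296).round(2),'F',s['wrist_force'].round(1),'gap',s['finger_gap'].round(1))
                                                                                                                 ^^^^^^^^^^^^^^^^^^^^^
AttributeError: 'float' object has no attribute 'round'
```

Fix, check, and begin tilting.

```bash
sed -i "s/s\['finger_gap'\].round(1)/round(s['finger_gap'],1)/" cov.py; python3 cov.py
python3 -m handwheel '0 0 -.12 0 .7;0 0 -.1 0 .7;0 0 -.08 0 .7;0 0 0 0 .7'; python3 cov.py
```

```text
tcp [ 14.4   0.3 172. ] 173.36 F [ 0.3 -0.  -2.3] gap 49.9
tilt deg [ 0.4 -0. ] hook x -44.0 top z there 158.2 y [-30.6  29.4] 3650
clock: 25.9
eef_pos: [464.3, 43.1, 159.6]
eef_rot: [-3.142, 0.0, 3.027]
wrist_force: [-3.3, -1.0, 3.3]
finger_gap: 49.6
finger_force: 20.0
tcp [ 14.    0.8 159.6] 173.41 F [-3.3 -1.   3.3] gap 49.6
tilt deg [ 7.1 -0.1] hook x -42.8 top z there 140.8 y [-30.   29.9] 3592
```

```bash
python3 -m handwheel '.15 -.017 .03 0 .7;0 0 -.08 0 .7;0 0 -.08 0 .7;0 0 0 0 .7'; python3 cov.py
```

```text
clock: 26.28
eef_pos: [470.7, 42.4, 154.5]
eef_rot: [3.141, 0.001, 3.026]
wrist_force: [-3.2, 0.5, 5.1]
finger_gap: 49.8
finger_force: 20.0
tcp [ 20.5   0.8 154.5] 173.4 F [-3.2  0.5  5.1] gap 49.8
tilt deg [14.6 -0.1] hook x -34.5 top z there 130.6 y [-30.   29.9] 3703
```

```bash
python3 -m handwheel '0 0 -.06 0 .7;0 0 -.05 0 .7;0 0 0 0 .7'; python3 cov.py
```

```text
clock: 26.58
eef_pos: [470.6, 42.4, 150.1]
eef_rot: [3.141, 0.001, 3.026]
wrist_force: [-3.9, 0.7, 4.7]
finger_gap: 49.9
finger_force: 20.0
tcp [ 20.3   0.9 150.1] 173.41 F [-3.9  0.7  4.7] gap 49.9
tilt deg [20.4 -0.1] hook x -32.2 top z there 122.3 y [-29.8  29.9] 3430
```

```bash
python3 -m handwheel '-.1 .012 0 0 .7;-.1 .012 0 0 .7;-.1 .012 0 0 .7;0 0 0 0 .7'; python3 cov.py
```

```text
clock: 26.97
eef_pos: [457.6, 43.9, 149.6]
eef_rot: [-3.142, -0.0, 3.026]
wrist_force: [-0.5, -1.3, -2.1]
finger_gap: 50.1
finger_force: 20.0
tcp [  7.3   0.8 149.6] 173.4 F [-0.5 -1.3 -2.1] gap 50.1
tilt deg [20.2 -0.1] hook x -39.3 top z there 124.3 y [-30.1  30.1] 4082
```

```bash
python3 -m handwheel '-.1 .012 0 0 .7;-.1 .012 0 0 .7;0 0 0 0 .7'; python3 cov.py w7.png
```

```text
clock: 27.27
eef_pos: [449.7, 44.8, 149.8]
eef_rot: [-3.142, -0.0, 3.026]
wrist_force: [0.9, 0.1, -2.8]
finger_gap: 49.9
finger_force: 20.0
tcp [ -0.7   0.8 149.8] 173.4 F [ 0.9  0.1 -2.8] gap 49.9
tilt deg [20.2 -0.1] hook x -39.4 top z there 127.4 y [-30.  30.] 3260
```

View pics/w7.png

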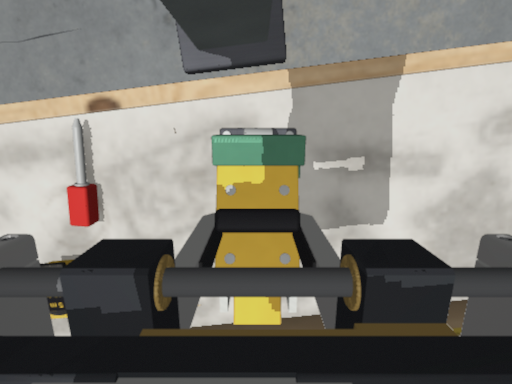

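```bash
python3 -m handwheel '0 0 -.08 0 .7;.01 -.001 -.08 0 .7;.02 -.002 -.08 0 .7;0 0 0 0 .7'; python3 cov.py
```

```text
clock: 27.65
eef_pos: [453.0, 44.5, 140.8]
eef_rot: [3.141, 0.003, 3.026]
wrist_force: [3.2, -0.9, 3.5]
finger_gap: 50.1
finger_force: 20.0
tcp [  2.6   0.9 140.8] 173.39 F [ 3.2 -0.9  3.5] gap 50.1
tilt deg [13.4 -0.1] hook x -39.0 top z there 123.5 y [-29.7  30.3] 3792
```

```bash
python3 -m handwheel '.02 -.002 -.07 0 .7;.02 -.002 -.07 0 .7;0 0 0 0 .7'; python3 cov.py;  python3 -m handwheel '.01 -.001 -.05 0 .7;.01 -.001 -.04 0 .7;0 0 0 0 .7'; python3 cov.py
```

```text
clock: 27.95
eef_pos: [454.2, 44.4, 134.9]
eef_rot: [3.141, 0.002, 3.026]
wrist_force: [3.3, -0.3, 3.1]
finger_gap: 49.8
finger_force: 20.0
tcp [  3.8   0.9 134.9] 173.39 F [ 3.3 -0.3  3.1] gap 49.8
tilt deg [ 7.9 -0. ] hook x -38.4 top z there 122.4 y [-29.9  30. ] 3466
clock: 28.25
eef_pos: [454.7, 44.3, 131.3]
eef_rot: [3.141, 0.002, 3.026]
wrist_force: [3.4, 0.3, 3.6]
finger_gap: 50.1
finger_force: 20.0
tcp [  4.3   0.9 131.3] 173.39 F [3.4 0.3 3.6] gap 50.1
tilt deg [ 4.6 -0.1] hook x -38.3 top z there 121.5 y [-29.9  30.1] 3295
```

```bash
python3 -m handwheel '0 0 -.06 0 .7;0 0 -.06 0 .7;0 0 0 0 .7'; python3 cov.py;  python3 -m handwheel '0 0 -.03 0 .7;0 0 -.02 0 .7;0 0 0 0 .7'; python3 cov.py
```

```text
clock: 28.55
eef_pos: [454.8, 44.3, 126.5]
eef_rot: [3.141, 0.002, 3.026]
wrist_force: [5.8, -1.0, 2.8]
finger_gap: 49.6
finger_force: 20.0
tcp [  4.4   0.9 126.5] 173.39 F [ 5.8 -1.   2.8] gap 49.6
tilt deg [ 0.3 -0.1] hook x -38.6 top z there 120.4 y [-30.   30.1] 3355
clock: 28.85
eef_pos: [455.0, 44.3, 126.0]
eef_rot: [3.141, 0.003, 3.026]
wrist_force: [-2.5, -2.0, 22.6]
finger_gap: 49.8
finger_force: 20.0
tcp [  4.7   0.9 126. ] 173.4 F [-2.5 -2.  22.6] gap 49.8
tilt deg [ 0.  -0.1] hook x -38.5 top z there 120.3 y [-29.9  30.1] 3402
```

```bash
python3 -m handwheel '0 0 .05 0 .7;0 0 0 0 .3;0 0 0 0 .3;0 0 0 0 .2;0 0 0 0 .2;0 0 .4 0 .2;0 0 .7 0 .1;0 -.2 .8 0 0;0 -.4 .6 0 0;0 -.5 0 0 0;0 0 0 0 0;0 0 0 0 0'
python3 - <<'E'
from mf import *
p,d,K,T=grab('wrist','w8.png'); np.savez('w8',p=p,d=d,K=K,T=T); M=mag(world(d,K,T)); s=read_state(); print(s['eef_pos'],s['eef_rot'])
hsv=cv2.cvtColor(p,cv2.COLOR_RGB2HSV)
m=(hsv[...,0]>16)&(hsv[...,0]<34)&(hsv[...,1]>120)&(abs(M[...,2]-120)<6)&(abs(M[...,0])<95)&(abs(M[...,1])<45)
q=M[m];print(np.percentile(q,[.3,50,99.7],axis=0).round(1)); t=q[q[:,0]>52]; print(len(t),np.percentile(t,[0,1,50,99,100],axis=0).round(1) if len(t) else '')
E
python3 w.py w8.npz | grep -E 'red|lug'
```

```text
clock: 29.9
eef_pos: [453.8, 0.0, 225.9]
eef_rot: [3.142, -0.001, 3.025]
wrist_force: [0.3, 0.4, 0.8]
finger_gap: 94.3
finger_force: 0.0
[453.6690119    0.50006395 225.63734002] [ 3.14149602e+00 -1.20821177e-03  3.02551745e+00]
[[-38.5 -31.2 115.5]
 [  7.9  -1.6 120.3]
 [ 73.   30.1 122.2]]
523 [[ 52.1 -17.1 114.2]
 [ 52.2 -16.9 118.3]
 [ 62.7  -0.8 120.3]
 [ 73.2  16.1 121.8]
 [ 73.7  17.7 122.3]]
lug 152 [274. 244.] [507.2  10.1] [ 5.4 26.4] 83.6 z 146.4
red 503 [142. 185.] [ 449.3 -170.6] [21.9 48.1] 78.7 z 24.3
```

View pics/w8.png

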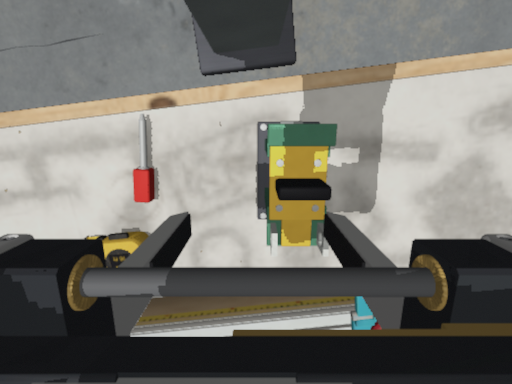

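```bash
python3 -m handwheel '-.02 -.8 0 -.2 0;-.02 -.8 0 -.2 0;-.02 -.8 -.5 -.2 0;-.02 -.8 -.7 -.2 0;-.03 -.8 -.8 -.13 0;0 -.28 -.8 0 0;0 0 -.7 0 0;0 0 -.4 0 0;0 0 0 0 .1;0 0 0 0 .2'
python3 - <<'E'
from h import *
p,d,K,T=grab('wrist'); np.savez('w9',p=p,d=d,K=K,T=T); s=read_state(); print(s['eef_pos'],s['eef_rot']*57.3)
E
python3 w.py w9.npz | grep -E 'red'
```

```text
clock: 30.78
eef_pos: [449.5, -166.9, 72.9]
eef_rot: [3.141, -0.002, 2.946]
wrist_force: [-0.3, -0.6, 0.7]
finger_gap: 84.0
finger_force: 0.0
[ 450.10530307 -167.19910065   73.93472801] [1.80011781e+02 5.22637546e-03 1.68796574e+02]
red 1307 [253. 204.] [ 449.1 -171.7] [22.  48.2] 79.1 z 24.2
```

```bash
python3 -m handwheel '-.025 -.108 -.5 .05 0;0 0 -.7 0 .2;0 0 -.5 0 .4;0 0 0 0 .9;0 0 0 0 .9;0 0 0 0 .9;0 0 0 0 .9;0 0 0 0 .9;0 0 0 0 .9;0 0 0 0 .9;0 0 0 0 .9;0 0 0 0 .9' 45
python3 -m handwheel '0 0 0 0 .9;0 0 0 0 .9;0 0 0 0 .9;0 0 .3 0 .9;0 0 .7 0 .9;0 0 .9 0 .9;0 0 .9 0 .9;0 0 .7 0 .9'
```

```text
clock: 31.83
eef_pos: [448.8, -172.0, 5.7]
eef_rot: [3.142, 0.0, 2.949]
wrist_force: [-0.8, 1.1, 5.1]
finger_gap: 23.7
finger_force: 45.0
clock: 32.5
eef_pos: [448.8, -172.0, 147.9]
eef_rot: [-3.141, 0.001, 2.949]
wrist_force: [0.5, 0.6, -1.0]
finger_gap: 23.5
finger_force: 45.0
```

```bash
python3 -m handwheel '.06 .083 0 -.951 .9;.06 .083 0 -.951 .9;.06 .083 0 -.951 .9;.06 .083 0 -.951 .9;.06 .083 0 -.951 .9;.06 .083 0 -.951 .9;.06 .083 0 -.951 .9;.06 .083 0 -.951 .9;.06 .083 0 -.951 .9;.06 .083 0 -.951 .9;.06 .083 0 -.951 .9;.06 .083 0 -.951 .9'
python3 -m handwheel '.06 .083 0 -.951 .9;.06 .083 0 -.951 .9;.06 .083 0 -.951 .9;.06 .083 0 -.951 .9;.06 .083 -.3 -.951 .9;.06 .083 -.256 -.951 .9;0 0 0 0 .9;0 0 0 0 .9;0 0 0 0 .9'
cat > pin.py <<'E'
from mf import *
import sys
s=read_state(); p,d,K,T=grab('wrist',sys.argv[1]); M=mag(world(d,K,T)); np.save('M',M)
print('tcp',mag(s['eef_pos']).round(1),(s['eef_rot'][2]*57.296).round(2),'F',s['wrist_force'].round(1),s['finger_gap'])
z=s['eef_pos'][2]+6
m=(abs(M[...,2]-z-3)<6)&(M[...,1]<float(sys.argv[2]))&(abs(M[...,0]-60)<25)
q=M[m]
for y in range(-120,0,6):
    t=q[abs(q[:,1]-y)<3]
    if len(t)>5: print(y,len(t),'x',np.percentile(t[:,0],[2,50,98]).round(1),'ztop',np.percentile(t[:,2],95).round(1))
E
python3 pin.py w10.png -33
```

```text
clock: 33.5
eef_pos: [477.4, -131.9, 145.1]
eef_rot: [-3.141, -0.0, 1.95]
wrist_force: [-0.3, 0.5, -1.4]
finger_gap: 23.7
finger_force: 45.0
clock: 34.25
eef_pos: [491.9, -112.4, 123.6]
eef_rot: [3.141, 0.0, 1.458]
wrist_force: [0.1, -0.3, 0.4]
finger_gap: 24.0
finger_force: 45.0
tcp [  59.5 -150.4  123.6] 83.56 F [ 0.1 -0.3  0.4] 23.968854462083407
-120 145 x [53.7 58.3 63.5] ztop 135.9
-114 150 x [53.7 58.9 63.4] ztop 135.8
-108 151 x [53.7 58.2 63.4] ztop 135.6
-102 153 x [53.8 58.8 63.3] ztop 135.8
-96 150 x [53.8 58.5 63.2] ztop 135.8
-90 159 x [53.8 58.2 63.2] ztop 135.7
-84 160 x [53.8 58.5 63.1] ztop 135.9
-78 166 x [53.8 58.5 63.1] ztop 135.9
-72 168 x [53.9 58.4 63. ] ztop 135.6
-66 168 x [53.9 58.1 63. ] ztop 136.0
-60 161 x [53.9 58.7 62.9] ztop 135.6
-54 109 x [55.1 58.1 61.7] ztop 134.1
-48 15 x [56.5 58.1 59.9] ztop 132.2
```

View pics/w10.png

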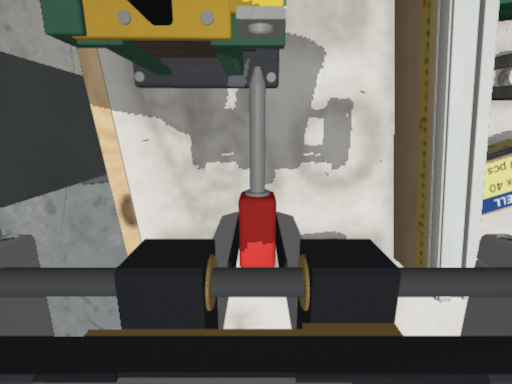

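```bash
python3 -m handwheel '.042 -.005 .03 0 .9;0 0 0 0 .9;.029 .248 0 0 .9;.029 .248 0 0 .9;.029 .248 0 0 .9;0 0 0 0 .9'; python3 pin.py w11.png -33 | tail -8
```

```text
clock: 34.8
eef_pos: [497.2, -80.7, 124.4]
eef_rot: [-3.142, -0.0, 1.457]
wrist_force: [0.0, -0.7, 0.0]
finger_gap: 23.6
finger_force: 45.0
-78 146 x [55.3 59.8 65. ] ztop 136.5
-72 152 x [55.3 59.8 64.9] ztop 136.7
-66 159 x [55.4 60.4 64.9] ztop 136.5
-60 158 x [55.4 60.4 64.8] ztop 136.3
-54 159 x [55.4 59.8 64.8] ztop 136.6
-48 160 x [55.4 60.1 64.7] ztop 136.6
-42 160 x [55.5 60.1 64.7] ztop 136.8
-36 173 x [55.5 60.3 64.6] ztop 137.0
```

```bash
python3 -m handwheel '.029 .248 .005 0 .9;.029 .248 0 0 .9;.029 .248 0 0 .9;.029 .248 0 0 .9;.029 .248 0 0 .9;0 0 0 0 .9;0 0 0 0 .9'; python3 -c "
from mf import *;s=read_state();print(mag(s['eef_pos']),s['wrist_force'])"
python3 -m handwheel '.015 .124 0 0 .9;.015 .124 0 0 .9;0 0 0 0 .9'; python3 -c "
from mf import *;s=read_state();print(mag(s['eef_pos']),s['wrist_force'])"
```

```text
clock: 35.43
eef_pos: [502.9, -32.5, 124.5]
eef_rot: [-3.141, 0.0, 1.457]
wrist_force: [0.2, -0.3, -0.6]
finger_gap: 23.4
finger_force: 45.0
[ 61.08202052 -69.76597491 124.482615  ] [ 0.17480075 -0.2689055  -0.62436187]
clock: 35.68
eef_pos: [504.1, -22.6, 124.5]
eef_rot: [3.142, -0.0, 1.456]
wrist_force: [-0.6, 0.4, -1.4]
finger_gap: 24.0
finger_force: 45.0
[ 61.17949891 -59.81864639 124.51595096] [-0.58292245  0.41294138 -1.4329575 ]
```

```bash
python3 -m handwheel '.009 .075 0 0 .9;0 0 0 0 .9;.005 .04 0 0 .9;0 0 0 0 .9;0 0 0 0 .9'; python3 -m handwheel '.003 .025 0 0 .9;0 0 0 0 .9'; python3 pin.py w12.png -20
```

```text
clock: 36.1
eef_pos: [504.6, -18.5, 124.5]
eef_rot: [-3.142, 0.0, 1.456]
wrist_force: [0.5, -0.1, -0.7]
finger_gap: 23.7
finger_force: 45.0
clock: 36.27
eef_pos: [504.8, -17.5, 124.5]
eef_rot: [3.142, -0.0, 1.456]
wrist_force: [0.3, 0.1, -1.4]
finger_gap: 23.6
finger_force: 45.0
tcp [ 61.2 -54.7 124.5] 83.4 F [ 0.3  0.1 -1.4] 23.559999670099266
-48 168 x [37.7 60.1 83.5] ztop 139.0
-30 26 x [50.1 61.4 71. ] ztop 139.4
-24 179 x [47.7 60.1 72.4] ztop 138.9
-18 25 x [55.8 60.1 65.3] ztop 136.7
```

View pics/w12.png

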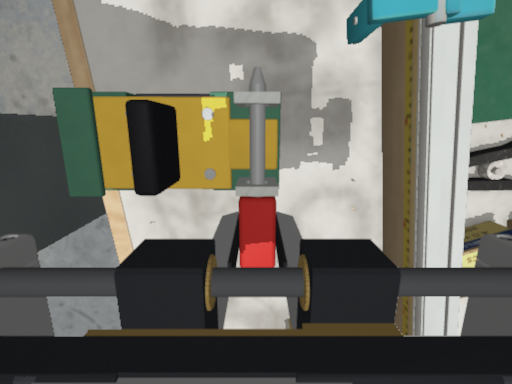

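```bash
python3 -m handwheel '.004 .037 0 0 .9;0 0 0 0 .9;0 0 0 0 .9'; python3 -m handwheel '.004 .037 0 0 .9;0 0 0 0 .9;0 0 0 0 .9'
```

```text
clock: 36.57
eef_pos: [504.9, -16.0, 124.5]
eef_rot: [3.142, 0.0, 1.456]
wrist_force: [1.1, 0.1, -1.5]
finger_gap: 24.0
finger_force: 45.0
clock: 36.82
eef_pos: [505.0, -15.2, 124.5]
eef_rot: [-3.141, 0.001, 1.456]
wrist_force: [-1.1, -6.2, -0.7]
finger_gap: 23.4
finger_force: 45.0
```

```bash
python3 -m handwheel '.001 .012 0 0 .9;0 0 0 0 .9;0 0 0 0 .6;0 0 0 0 .5;0 0 0 0 .4;0 0 0 0 .4;0 0 .3 0 .4;0 0 .7 0 .4;0 0 .9 0 .4;0 0 .9 0 .3;0 -.5 0 0 .2;0 -.5 0 0 .2'; python3 -m handwheel '0 -.5 0 0 .2;0 0 0 0 .2;0 0 0 0 .2;0 0 0 0 .2'
python3 - <<'E'
from mf import *
p,d,K,T=grab('wrist','w13.png'); M=mag(world(d,K,T)); hsv=cv2.cvtColor(p,cv2.COLOR_RGB2HSV)
H,S,V=[hsv[...,i].astype(int) for i in range(3)]
m=((H<6)|(H>172))&(S>150)&(V>60)&(M[...,2]>100)&(abs(M[...,0]-60)<40)
print('handle',np.percentile(M[m],[1,50,99],axis=0).round(1))
m=(H>16)&(H<34)&(S>120)&(abs(M[...,0])<95)&(abs(M[...,1])<45)&(M[...,2]>100);print('cover',np.percentile(M[m],[1,50,99],axis=0).round(1))
E
```

```text
clock: 37.82
eef_pos: [505.8, -54.0, 238.8]
eef_rot: [3.137, 0.0, 1.458]
wrist_force: [0.0, -0.4, -0.8]
finger_gap: 72.6
finger_force: 0.0
clock: 38.15
eef_pos: [505.1, -73.6, 236.5]
eef_rot: [-3.141, -0.0, 1.456]
wrist_force: [0.0, -0.3, 0.8]
finger_gap: 75.4
finger_force: 0.0
handle [[ 49.7 -79.9 135.6]
 [ 60.5 -55.1 139.1]
 [ 71.6 -32.7 142. ]]
cover [[-44.1 -30.9 115.2]
 [ 15.3  -1.  120.3]
 [ 72.7  29.6 165.2]]
```

View pics/w13.png

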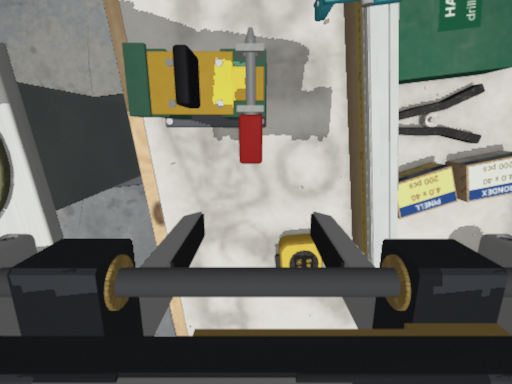

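```bash
python3 -c "
from cell import *
print(sign_off())"
```

```text
the job is handed in; nothing more can be done
None
```

The three walnut blanks on the bench are loaded below the rim, the cover is hooked and lying flat, the pin is through both eyes up to its handle, and the job is handed in (about 38 s of robot time; no verdict was shown).

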